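# Run a batch of hubs in the deburring machine

### The job

Deburr the batch of flanged hubs: first pull the speed slider fully back to off, then lift the lid off the bowl of the vibratory machine by its knob and lay it, knob up, on the round rubber mat. Put every flanged hub lying about on the bench into the bowl, set the lid back so that it sits flush on the bowl, and only then push the slider forward to the thick white line. Leave the plain sleeve without a flange and everything else on the bench where it is.

Things in the scene. Friction and masses are not known exactly. Their poses are not given: they have to be found in the camera images.
- machine: vibratory deburring machine, fixed: round foot 170 mm across carrying an open grey bowl, 180 mm outside and 170 mm inside diameter, inner floor 51 mm and rim 129 mm above the bench. Origin: on the axis at bench height; z up. Machine and mat change sides from start to start
- bowl_floor (a point): centre of the bowl's inner floor (51 mm above the bench)
- bowl_rim (a point): centre of the bowl's mouth, at rim height (129 mm above the bench)
- lid: loose white lid, 188 mm across, 0.3 kg, on the bowl at the start. Origin: centre of its underside; z up through the knob. From the origin up: tapered plug, 140 to 158 mm across, 0 to 8 mm, dropping into the bowl with 6 mm play; plate 8 to 14 mm; black knob: neck 18 mm across to 28 mm, head 34 mm across from 28 to 46 mm. Seated, the origin is 8 mm below the rim; on the mat, 3 mm above the bench
- mat: round black rubber mat, 200 mm across and 3 mm thick, fixed on the bench. Origin: centre of its underside
- console: speed console, fixed: dark box 160 mm long (its x), 80 mm wide (its y), 45 mm high, with a slide track along its x in the middle of the top. Origin: centre of the underside; x points away from the robot (yaw up to 0.3), z up
- fader_top (a point): top centre of the slider's grip, 41.5 mm above the console's top; the grip is a black block 24 mm along the track, 34 mm across it and 40 mm high, with a thin white line across its top. It needs about 2 N to slide and stays where it is left
- speed_mark (a point): middle of the thick white line across the console's top, where the slider's grip must be centred for running (55 mm from off)
- fader (a joint): slider position in m along the console's x: 0 at the near end stop, towards the robot (off), 0.055 at the thick white line, 0.08 at the far end stop
- hub0: flanged aluminium hub (all hubs alike, two to four present, the others None): disc 52 mm across and 12 mm thick at the bottom with a plain round stem 26 mm across on it, 60 mm high in all, about 0.14 kg, loose on the bench, standing on its disc at the start. Origin: centre of the disc's underside; z along the stem. It fits in the bowl standing or lying
- hub1: flanged aluminium hub (all hubs alike, two to four present, the others None): disc 52 mm across and 12 mm thick at the bottom with a plain round stem 26 mm across on it, 60 mm high in all, about 0.14 kg, loose on the bench, standing on its disc at the start. Origin: centre of the disc's underside; z along the stem. It fits in the bowl standing or lying
- hub2: flanged aluminium hub (all hubs alike, two to four present, the others None): disc 52 mm across and 12 mm thick at the bottom with a plain round stem 26 mm across on it, 60 mm high in all, about 0.14 kg, loose on the bench, standing on its disc at the start. Origin: centre of the disc's underside; z along the stem. It fits in the bowl standing or lying
- hub3: flanged aluminium hub (all hubs alike, two to four present, the others None): disc 52 mm across and 12 mm thick at the bottom with a plain round stem 26 mm across on it, 60 mm high in all, about 0.14 kg, loose on the bench, standing on its disc at the start. Origin: centre of the disc's underside; z along the stem. It fits in the bowl standing or lying
- sleeve: plain steel sleeve, a tube 40 mm across and 60 mm high without a flange, standing among the hubs; not to be moved. Origin: centre of its underside
- file: flat hand file with a wooden handle, 163 mm long, 20 mm wide, 18 mm high, lying between the hubs and the console; leave alone. Origin: near its middle, at bench height
- jar: glass jar 64 mm across, 100 mm high; leave alone. Origin: centre of its underside
- grease: can 66 mm across, 100 mm high; leave alone. Origin: centre of its underside
- tape: roll of tape lying flat, 90 mm across, 20 mm high; leave alone. Origin: centre of its underside
- driver: screwdriver 200 mm long lying on the bench; leave alone. Origin: middle of its underside
- belt: black drive belt, a rigid ring 140 mm across and 12 mm high, lying flat; leave alone. Origin: centre of its underside
Things that resemble listed ones, but are neither listed nor needed, are in the scene too. There is more than one size of the machine; the job needs the largest.

How it is judged:
By the outcome, as a careful person would: the job done as asked, in the order asked, and still so for the second after the job is handed in, with the robot touching nothing.
Of hub0, hub1, hub2, hub3 only 2 to 4 are there at a start; the rules pass over those that are not, and their reading is None.
At some moment in a run one of hub0, hub1, hub2, hub3, lid may be knocked a few centimetres aside while the robot is not near it.
Once in a run the grip may slacken for a moment while it holds something.
It also fails if it takes over 210 s, if anything falls off the work surface, if the arm or the gripper's body presses on something with over 40 N, if the wrist force passes 120 N, or if a joint passes its speed limit or range.

### The arm

A 6-joint arm with a two-finger parallel gripper is mounted at the origin on the work surface. World frame = base frame: x ahead of the robot, y to its left, z up, the work surface at z = 0. Lengths are in m, angles in rad, forces in N, time in s.
With the tool pointing down it reaches from about 0.35 to 0.775 m from the base axis. Payload 7.3 kg.
Tool frame: the origin (TCP) lies on the centre line of the jaws, within the pads' length; the fingertips stand 14 mm ahead of it and the grasp point (between the pads) lies 5 mm behind it (bot.tcp_to_tips is the distance from the TCP to the fingertips, in m); z points along the fingers, y is the line along which they close (so a half turn about z gives the same grasp; the last joint's range is limited). The gripper opens to 92 mm and grips with 3 to 60 N. Pads are 19 mm wide; open, the fingers measure 130 mm over their backs; the gripper's body (75 mm by 190 mm) begins 47 mm behind the grasp point.
Start: joints at [1.009, 0.342, 1.524, -0, 1.275, -0.146], TCP at [0.212, 0.48, 0.241] pointing down, gripper open.
Joint ranges: [-2.53, 2.53], [-0.77, 2.02], [0.04, 2.7], [-1, 4.14], [0.28, 2.66], [-3.11, 3.11]. Speed limits (rad/s): [2.57, 2.57, 3.14, 3.14, 3.14, 3.14].

### API

Orientations are given as a rotation vector (axis times angle).
In Python, from plant import telemetry, viewer, bot gives the robot as it stands.
- The arm moves only by the tool step_arm, never from a script. Its argument "motion" is a list of rows, each a list of 5 numbers: the shift along the tool's x, y, z in m, then the turn about the tool's z in rad, then the closure, from 0 (fully open) to 1 (shut). In form: [[tx, ty, tz, turn, hand], ...]. A call has 1 to 8 rows; each row is the pose to reach, as a shift and turn from the pose commanded when the call began, along the tool's axes at that moment; what a row does not reach only later rows make up. A row lasts 1/10 s, in which the tool goes at most 50 mm and 8.59 degrees, less where a joint would pass 70% of its speed; a pose out of reach is approached as far as the arm can. A call with a gripper value outside its range is refused whole. The fingers move at their own pace and stop on an object; the grip force is fixed at half the most. Time passes only in rows, so rows that repeat a pose let the fingers close. It gives the time, the measured TCP pose, the force, the opening and the grip force at its end, in the units of the state.
- telemetry.sense(): the state, without advancing time (a new reading comes with each control period).
- viewer.capture(name): name is "side" or "top" or "wrist"; returns the picture (480x640x3 uint8, red, green, blue); there is no depth.
- viewer.camera_model(name): a dict with "intrinsics" (3x3 intrinsics, pixels), "camera_from_world" (4x4, takes a point from world to camera coordinates). Camera axes: x right, y up, looking along -z (the intrinsics and any distortion apply to the point x, -y, -z); pixel columns grow to the right and rows downward; lengths in m; the calibration is good to about 2 mm. A picture is of the moment at which its call begins: read the wrist's pose just before it. camera_model takes no time and is no camera call; for the wrist camera it gives the pose at the moment of the call.
- bot.hand_in(): hands the job in; it is judged then, once.
Trained networks look in the newest picture that a camera, given by its name, has taken for a name from the list of things; names that differ only in an ending like _2 or _b are one class to them, and where a whole thing is asked for, a point or a joint stands for the part that bears it (a point fixed in the world has none). Each returns a list of dicts, best first, with "score" (0 to 1); they miss things now and then, are a little off and sometimes report something else, mostly with a low value. They report only what shows in the picture. A call takes as long as a camera call. They do not tell look-alikes from the thing itself.
- viewer.boxes_of(camera, query): "xyz" ([x, y, z] in m, in world coordinates, good to about 4 mm: the middle of the surface that is visible of it).
- viewer.outline_of(camera, query): "mask" (480x640 bool, what is visible of it).
- viewer.spot_point(camera, query): "xyz" ([x, y, z] in m, in world coordinates, good to about 4 mm: a listed point, or the origin of a listed thing).
The state is a dict: "time_s": time; "joints": joint angles; "dq": joint speeds; "tau": joint torques, N m; "position": TCP position; "tool_rot": TCP orientation; "force": force on the tool from outside, world axes, zero at the start; "torque": the same for the moment, N m; "finger_gap": finger opening in m; "gripper_force": force on a finger pad.
Only numpy, scipy, OpenCV 4.12 (cv2) and the standard library are available. Lean on these libraries where they do the work, as an engineer would, in place of code of your own. Each camera call takes 0.05 s, during which the arm holds its last target. There are 200 camera calls.

## Working session

There is one attempt and no reset: what is moved stays moved. The work goes in short steps, Python scripts to look and compute and a tool call to move; the robot and the scene stay as the last step left them, time stands still between calls to the robot, and variables do not carry over. Pictures are saved under pics/ and viewed, at most 14 in all, crops included, and the job is handed in when it is done.

Besides the shell and the picture viewer there is one more tool, called after ">>>" by a JSON object that holds its "method" and its "body", one argument or row to a line. step_arm: Moves the arm, as the interface text tells. Its arguments: {"type":"object","properties":{"motion":{"type":"array"}},"required":["motion"]}

```bash
mkdir -p pics; cat > look.py <<'E'
import numpy as np, cv2
from plant import telemetry, viewer, bot
def snap(cam,name,crop=None,scale=1):
    im=viewer.capture(cam)[:,:,::-1]
    if crop: r0,r1,c0,c1=crop; im=im[r0:r1,c0:c1]
    if scale!=1: im=cv2.resize(im,None,fx=scale,fy=scale,interpolation=cv2.INTER_CUBIC)
    cv2.imwrite(f'pics/{name}.png',im)
def proj(cam,p):
    m=viewer.camera_model(cam);K=np.array(m['intrinsics']);T=np.array(m['camera_from_world'])
    q=T@np.r_[p,1];q=K@np.array([q[0],-q[1],-q[2]]);return (q[:2]/q[2]).round(0)
def back(cam,uv,z):
    m=viewer.camera_model(cam);K=np.array(m['intrinsics']);T=np.array(m['camera_from_world'])
    d=np.linalg.inv(K)@np.array([*uv,1.]);d=T[:3,:3].T@np.array([d[0],-d[1],-d[2]]);c=-T[:3,:3].T@T[:3,3]
    return c+d*(z-c[2])/d[2]
E
python3 - <<'E'
from look import *
s=telemetry.sense();print({k:np.round(v,3) for k,v in s.items()})
snap('top','top0');snap('side','side0')
for n in ['machine','bowl_rim','lid','mat','console','fader_top','speed_mark','hub0','sleeve','file']:
    print(n,[(np.round(d['xyz'],3).tolist(),round(d['score'],2),proj('top',d['xyz']).tolist()) for d in viewer.spot_point('top',n)])
E
```

```text
{'time_s': np.float64(0.0), 'joints': array([ 1.009,  0.343,  1.525, -0.   ,  1.275, -0.146]), 'dq': array([-0.001,  0.   ,  0.002, -0.001, -0.   , -0.   ]), 'tau': array([ 2.0000e-03, -4.3125e+01, -2.4422e+01,  7.2000e-02,  5.6000e-02,
       -0.0000e+00]), 'position': array([0.212, 0.48 , 0.24 ]), 'tool_rot': array([-6.480e-01, -3.073e+00,  2.000e-03]), 'force': array([-0.404,  0.557, -0.64 ]), 'torque': array([-0.04 ,  0.019, -0.002]), 'gripper_force': np.float64(0.0), 'finger_gap': np.float64(0.092)}
machine [([0.335, 0.233, 0.0], 0.96, [215.0, 335.0]), ([0.672, 0.503, 0.001], 0.92, [111.0, 201.0])]
bowl_rim [([0.674, 0.503, 0.086], 0.96, [99.0, 193.0]), ([0.33, 0.232, 0.088], 0.6, [209.0, 340.0])]
lid [([0.562, 0.275, 0.122], 0.95, [191.0, 239.0])]
mat [([0.578, -0.25, 0.001], 0.78, [408.0, 238.0])]
console [([0.661, -0.008, -0.002], 0.86, [313.0, 206.0])]
fader_top [([0.678, -0.012, 0.086], 0.51, [315.0, 193.0])]
speed_mark [([0.675, -0.003, 0.047], 0.62, [311.0, 197.0]), ([0.66, -0.004, -0.001], 0.46, [311.0, 206.0])]
hub0 [([0.432, 0.01, 0.0], 0.8, [305.0, 296.0]), ([0.451, 0.099, 0.0], 0.68, [270.0, 288.0])]
sleeve [([0.437, 0.334, 0.002], 0.82, [175.0, 294.0])]
file [([0.509, -0.017, 0.001], 0.86, [316.0, 265.0]), ([0.332, -0.206, 0.0], 0.19, [392.0, 336.0])]
```

View pics/top0.png

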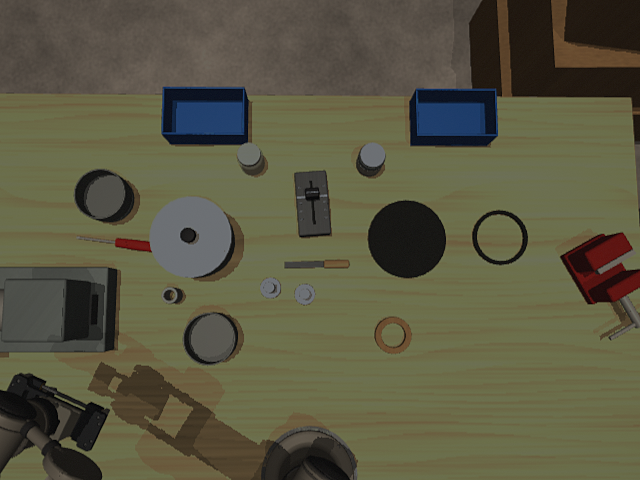

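View pics/side0.png

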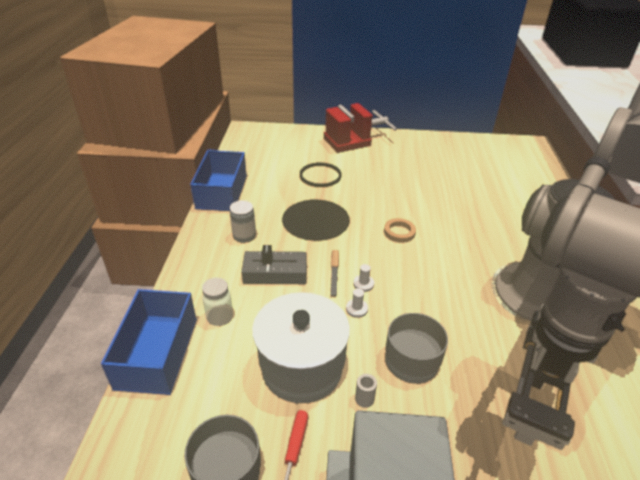

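The top view shows three machines of the same type. One is the lidded bowl at (190,237), the largest; open smaller bowls are at (104,195) and (211,338). Two hubs stand at (270,288) and (305,294). The sleeve is at (172,296), the slider at (312,193), and the mat at (407,239). I'll confirm these in an enlarged crop.

```bash
python3 - <<'E'
from look import *
snap('top','crop1',(150,370,70,350),2.8)
viewer.capture('side')
for cam in ['top','side']:
  for n in ['hub0','lid','fader_top','speed_mark','console','sleeve']+(['mat','machine'] if cam=='side' else []):
    print(cam,n,[(np.round(d['xyz'],3).tolist(),round(d['score'],2)) for d in viewer.spot_point(cam,n)])
print(back('top',(188,235.5),0.167), back('top',(191,237),.135))
from scipy.spatial.transform import Rotation as R
print(R.from_rotvec(telemetry.sense()['tool_rot']).as_matrix().round(3))
for n in ['console']:
  m=viewer.outline_of('top',n)[0]['mask'].astype(np.uint8)
  c=max(cv2.findContours(m,0,2)[0],key=cv2.contourArea)
  b=cv2.boxPoints(cv2.minAreaRect(c));print([back('top',p,.045).round(3).tolist() for p in b])
E
```

```text
top hub0 [([0.435, 0.011, 0.002], 0.7), ([0.45, 0.099, -0.004], 0.67)]
top lid [([0.566, 0.272, 0.123], 0.63)]
top fader_top [([0.681, -0.008, 0.087], 0.58)]
top speed_mark [([0.676, -0.005, 0.046], 0.66)]
top console [([0.661, -0.004, -0.002], 0.59)]
top sleeve [([0.435, 0.337, 0.001], 0.62), ([0.766, 0.147, -0.004], 0.21)]
side hub0 [([0.456, 0.1, -0.003], 0.73), ([0.436, 0.013, -0.002], 0.71), ([0.682, -0.004, 0.084], 0.41)]
side lid [([0.564, 0.273, 0.118], 0.95)]
side fader_top [([0.514, -0.015, -0.002], 0.73), ([0.682, -0.005, 0.087], 0.7)]
side speed_mark [([0.676, -0.008, 0.042], 0.93)]
side console [([0.663, -0.005, 0.0], 0.88)]
side sleeve [([0.431, 0.336, 0.001], 0.67), ([0.68, -0.007, 0.041], 0.6)]
side mat [([0.576, -0.247, 0.001], 0.98)]
side machine [([0.564, 0.277, -0.002], 0.68), ([0.673, 0.5, -0.003], 0.56), ([0.564, 0.482, 0.0], 0.35)]
[0.56397612 0.27134621 0.167     ] [0.56430844 0.27125945 0.135     ]
[[-0.915  0.404  0.   ]
 [ 0.404  0.915  0.   ]
 [-0.     0.    -1.   ]]
[[0.735, 0.04, 0.045], [0.742, -0.041, 0.045], [0.58, -0.053, 0.045], [0.574, 0.027, 0.045]]
```

View pics/crop1.png

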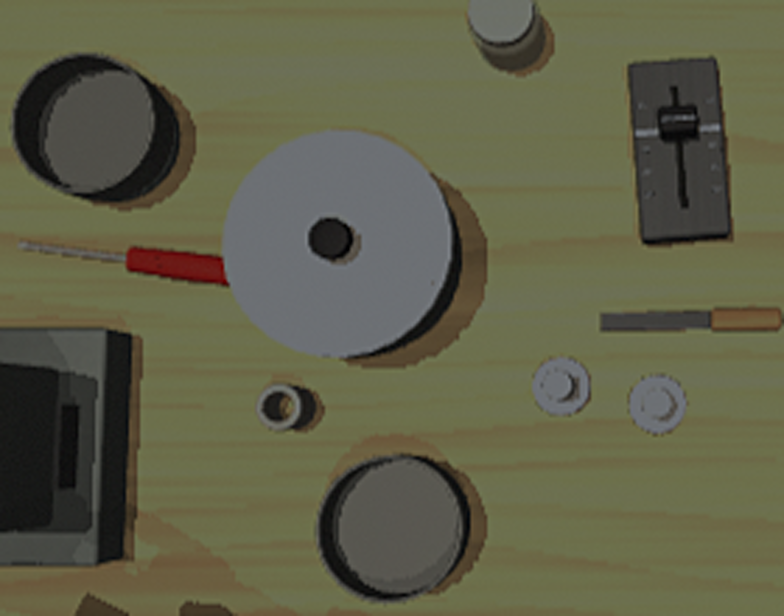

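The crop confirms it: at crop (340,240) is the lidded large bowl (about 188 mm lid). The two open bowls are visibly smaller, so they are the decoys. The hubs are at crop (561,386) and (657,404), both with discs. The sleeve at (280,407) is a tube, so it stays. The slider at (678,122) is close to the white line.

>>> {"method": "step_arm", "body": {
  "motion": [
    [-0.625,-0.255,0.0,-0.5,0.3],
    [-0.625,-0.255,0.0,-0.5,0.3],
    [-0.625,-0.255,0.0,-0.5,0.3],
    [-0.625,-0.255,0.0,-0.5,0.3],
    [-0.625,-0.255,0.0,-0.5,0.3],
    [-0.625,-0.255,0.0,-0.5,0.3],
    [-0.625,-0.255,0.0,-0.5,0.3],
    [-0.625,-0.255,0.0,-0.5,0.3]
  ]
}}

```text
time_s: 2.25
position: [0.4791, 0.2037, 0.241]
tool_rot: [-0.132, 3.138, 0.0]
force: [0.6, 1.9, 0.2]
finger_gap: 0.0644
gripper_force: 0.0
```

```bash
cat >> look.py <<'E'
from scipy.spatial.transform import Rotation as Rt
def to(p,yaw=None):
    "tool-frame shift/turn to world p, tool x at world angle yaw (rad)"
    s=telemetry.sense();M=Rt.from_rotvec(s['tool_rot']).as_matrix()
    y0=np.arctan2(M[1,0],M[0,0]);t=0 if yaw is None else -((yaw-y0+np.pi)%(2*np.pi)-np.pi)
    print('at',np.round(s['position'],4),'yaw',round(y0,3),'t',round(s['time_s'],1),'F',np.round(s['force'],1),'gap',round(s['finger_gap'],4),'q6',round(s['joints'][5],2),'-> shift',np.round(M.T@(np.array(p)-s['position']),4),'turn',round(t,3))
E
python3 -c "
from look import *
to([.64,-.009,.22],np.pi+.08)"
```

```text
at [0.4791 0.2037 0.241 ] yaw -3.057 t 2.2 F [0.6 1.9 0.2] gap 0.0644 q6 -1.4 -> shift [-0.1424 -0.2254  0.021 ] turn 0.004
```

>>> {"method": "step_arm", "body": {
  "motion": [
    [-0.14,-0.225,0.02,0,0.3],
    [-0.14,-0.225,0.02,0,0.3],
    [-0.14,-0.225,0.02,0,0.3],
    [-0.14,-0.225,0.02,0,0.3],
    [-0.14,-0.225,0.02,0,0.3],
    [-0.14,-0.225,0.02,0,0.3],
    [-0.14,-0.225,0.02,0,0.3]
  ]
}}

```text
time_s: 2.95
position: [0.6369, -0.0092, 0.2196]
tool_rot: [0.127, -3.138, -0.0]
force: [-0.4, -0.3, -0.2]
finger_gap: 0.064
gripper_force: 0.0
```

```bash
python3 - <<'E'
from look import *
to([.681,-.006,.15],np.pi+.08)
snap('wrist','w1')
for n in ['fader_top','speed_mark','console']:
    print(n,[(np.round(d['xyz'],4).tolist(),round(d['score'],2),proj('wrist',d['xyz']).tolist()) for d in viewer.spot_point('wrist',n)])
E
```

```text
at [ 0.6369 -0.0092  0.2196] yaw -3.061 t 3.0 F [-0.4 -0.3 -0.2] gap 0.064 q6 -1.79 -> shift [-0.0442 -0.0004  0.0695] turn 0.001
fader_top [([0.6775, -0.0031, 0.0869], 0.69, [316.0, 279.0]), ([0.6617, -0.0085, 0.0032], 0.2, [312.0, 237.0])]
speed_mark [([0.6779, -0.0095, 0.048], 0.89, [309.0, 264.0])]
console [([0.6629, -0.0077, 0.0021], 0.72, [312.0, 237.0])]
```

View pics/w1.png

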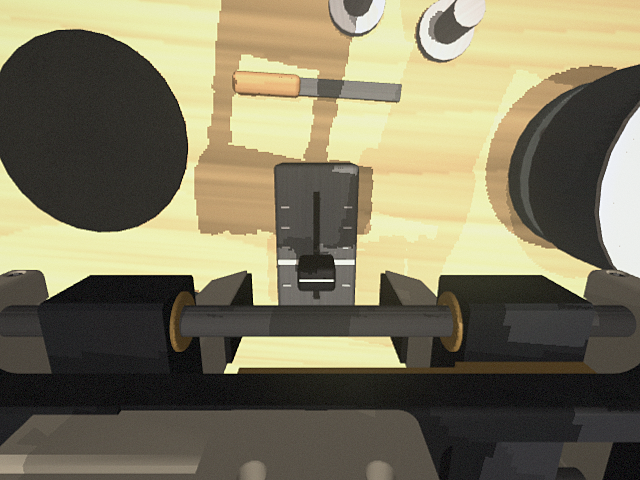

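```bash
python3 - <<'E'
from look import *
snap('wrist','w1c',(225,305,260,370),6)
m=viewer.camera_model('wrist');T=np.array(m['camera_from_world']);print('cam',-T[:3,:3].T@T[:3,3])
print('mark',back('wrist',(317,262),.045),'corners',[back('wrist',p,.045).round(4).tolist() for p in [(275,164),(358,164)]])
print(proj('wrist',[.681,-.006,.0865]),proj('wrist',[.681,-.006,.0465]))
E
```

```text
cam [ 0.56593554 -0.0119268   0.36462903]
mark [ 0.67671654 -0.0011119   0.045     ] corners [[0.5846, -0.0483, 0.045], [0.5779, 0.0282, 0.045]]
[311. 282.] [312. 266.]
```

View pics/w1c.png

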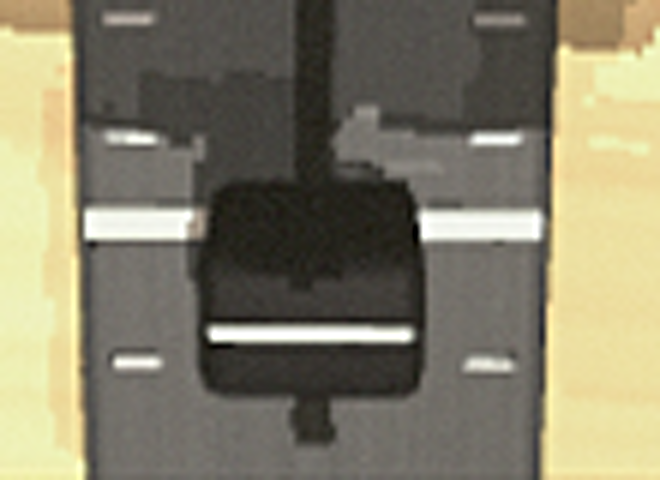

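The crop shows the thick line at wrist px (312,262) and the grip's top line at (312,280.5). That puts the slider at about (0.680, -0.005) and the mark at about (0.677, -0.006), so off is about 58 mm back from the slider.

>>> {"method": "step_arm", "body": {
  "motion": [
    [-0.043,0.001,0.05,0,0.3],
    [-0.043,0.001,0.1,0,0.3],
    [-0.043,0.001,0.14,0,0.3],
    [-0.043,0.001,0.152,0,0.3],
    [-0.043,0.001,0.152,0,0.7],
    [-0.043,0.001,0.152,0,0.7],
    [-0.043,0.001,0.152,0,0.7]
  ]
}}

```text
time_s: 3.9
position: [0.6808, -0.0024, 0.0724]
tool_rot: [-0.133, 3.133, -0.001]
force: [-0.3, 0.8, 0.6]
finger_gap: 0.045
gripper_force: 0.0
```

>>> {"method": "step_arm", "body": {
  "motion": [
    [0,0,0,0,0.75],
    [0,0,0,0,0.8],
    [0,0,0,0,0.8],
    [0,0,0,0,0.8]
  ]
}}

```text
time_s: 4.3
position: [0.6808, -0.0051, 0.072]
tool_rot: [-0.131, 3.133, -0.006]
force: [-0.7, -7.3, 3.8]
finger_gap: 0.0338
gripper_force: 30.0
```

>>> {"method": "step_arm", "body": {
  "motion": [
    [0.01,0,0,0,0.8],
    [0.02,0,0,0,0.8],
    [0.03,0,0,0,0.8],
    [0.04,0,0,0,0.8],
    [0.048,0,0,0,0.8],
    [0.052,0,0,0,0.8]
  ]
}}

```text
time_s: 4.9
position: [0.6292, -0.0092, 0.0719]
tool_rot: [-0.131, 3.132, -0.006]
force: [1.2, -6.9, 3.7]
finger_gap: 0.0338
gripper_force: 30.0
```

>>> {"method": "step_arm", "body": {
  "motion": [
    [0.003,0,0,0,0.8],
    [0.006,0,0,0,0.8],
    [0.006,0,0,0,0.8]
  ]
}}

```text
time_s: 5.2
position: [0.6233, -0.0097, 0.072]
tool_rot: [-0.131, 3.132, -0.006]
force: [0.6, -7.9, 5.4]
finger_gap: 0.0338
gripper_force: 30.0
```

Not at the stop yet; the x force is still only the sliding friction.

>>> {"method": "step_arm", "body": {
  "motion": [
    [0.003,0,0,0,0.8],
    [0.005,0,0,0,0.8],
    [0.005,0,0,0,0.8]
  ]
}}

```text
time_s: 5.5
position: [0.6227, -0.0098, 0.0721]
tool_rot: [-0.13, 3.122, -0.006]
force: [16.5, -5.5, -5.9]
finger_gap: 0.034
gripper_force: 30.0
```

>>> {"method": "step_arm", "body": {
  "motion": [
    [-0.004,0,0,0,0.8],
    [-0.004,0,0,0,0.3],
    [-0.004,0,0,0,0.3],
    [-0.004,0,0,0,0.3],
    [-0.004,0,-0.05,0,0.3],
    [-0.004,0,-0.1,0,0.3],
    [-0.004,0,-0.15,0,0.3],
    [-0.004,0,-0.19,0,0.3]
  ]
}}

```text
time_s: 6.3
position: [0.6203, -0.0071, 0.2622]
tool_rot: [-0.133, 3.136, -0.0]
force: [0.6, 0.1, 0.1]
finger_gap: 0.0642
gripper_force: 0.0
```

```bash
python3 - <<'E'
from look import *
to([.52,.27,.30],np.pi)
snap('wrist','w2')
for n in ['fader_top','speed_mark','mat']:
    print(n,[(np.round(d['xyz'],4).tolist(),round(d['score'],2),proj('wrist',d['xyz']).tolist()) for d in viewer.spot_point('wrist',n)])
E
```

```text
at [ 0.6203 -0.0071  0.2622] yaw -3.057 t 6.3 F [0.6 0.1 0.1] gap 0.0642 q6 -1.79 -> shift [ 0.0765  0.2845 -0.0381] turn 0.085
fader_top [([0.6242, -0.0098, 0.0902], 0.74, [314.0, 221.0])]
speed_mark [([0.6809, -0.009, 0.0441], 0.66, [311.0, 264.0]), ([0.6625, -0.0063, -0.0002], 0.18, [315.0, 238.0])]
mat [([0.575, -0.2464, -0.001], 0.95, [114.0, 150.0])]
```

>>> {"method": "step_arm", "body": {
  "motion": [
    [0.08,0.28,-0.04,0.085,0.3],
    [0.08,0.28,-0.04,0.085,0.3],
    [0.08,0.28,-0.04,0.085,0.3],
    [0.08,0.28,-0.04,0.085,0.3],
    [0.08,0.28,-0.04,0.085,0.3],
    [0.08,0.28,-0.04,0.085,0.3],
    [0.08,0.28,-0.04,0.085,0.3]
  ]
}}

```text
time_s: 7.2
position: [0.5142, 0.2696, 0.2976]
tool_rot: [0.009, -3.139, -0.002]
force: [0.0, 0.0, -0.7]
finger_gap: 0.0644
gripper_force: 0.0
```

```bash
python3 - <<'E'
from look import *
to([.565,.272,.154],np.pi)
snap('wrist','w3')
for n in ['lid','machine']:
    print(n,[(np.round(d['xyz'],4).tolist(),round(d['score'],2),proj('wrist',d['xyz']).tolist()) for d in viewer.spot_point('wrist',n)])
print([(np.round(d['xyz'],4).tolist()) for d in viewer.boxes_of('wrist','lid')])
print(proj('wrist',[.565,.272,.167]),back('wrist',(320,200),.167))
E
```

```text
at [0.5142 0.2696 0.2976] yaw -3.136 t 7.2 F [ 0.   0.  -0.7] gap 0.0644 q6 -1.23 -> shift [-0.0512  0.002   0.1435] turn 0.005
lid [([0.568, 0.2727, 0.1187], 0.95, [324.0, 272.0])]
machine [([0.3326, 0.2328, 0.001], 0.56, [290.0, 47.0]), ([0.4502, 0.0993, -0.0031], 0.33, [187.0, 150.0])]
[[0.5377, 0.2728, 0.1359], [0.4514, 0.1116, 0.0105]]
[326. 287.] [0.48853852 0.26648825 0.167     ]
```

View pics/w3.png

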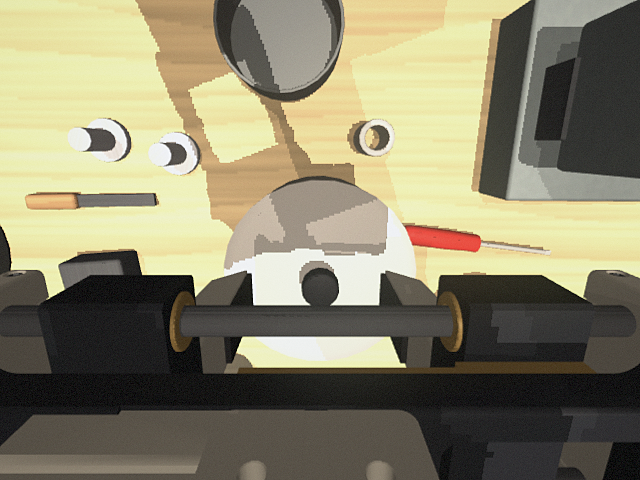

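The wrist view shows the knob at (321,287), the sleeve at (375,137) and the hubs at (115,140) and (183,153). No other hubs are in sight.

>>> {"method": "step_arm", "body": {
  "motion": [
    [-0.05,0,0.04,0,0.3],
    [-0.05,0,0.09,0,0.3],
    [-0.05,0,0.125,0,0.3],
    [-0.05,0,0.143,0,0.3],
    [-0.05,0,0.143,0,0.7],
    [-0.05,0,0.143,0,0.8],
    [-0.05,0,0.143,0,0.8],
    [-0.05,0,0.143,0,0.8]
  ]
}}

```text
time_s: 8.2
position: [0.5675, 0.2654, 0.1562]
tool_rot: [0.003, 3.14, 0.004]
force: [0.2, 11.7, 0.7]
finger_gap: 0.0365
gripper_force: 5.1
```

>>> {"method": "step_arm", "body": {
  "motion": [
    [0,0,0,0,0.8],
    [0,0,0,0,0.8],
    [0,0,0,0,0.8]
  ]
}}

```text
time_s: 8.5
position: [0.5675, 0.2662, 0.1567]
tool_rot: [0.001, 3.139, 0.004]
force: [1.2, 5.7, -0.1]
finger_gap: 0.0329
gripper_force: 30.0
```

>>> {"method": "step_arm", "body": {
  "motion": [
    [0,0,-0.01,0,0.85],
    [0,0,-0.025,0,0.85],
    [0,0,-0.04,0,0.85],
    [0,0,-0.055,0,0.85],
    [0,0,-0.055,0,0.85]
  ]
}}

```text
time_s: 9.0
position: [0.568, 0.2647, 0.2134]
tool_rot: [0.002, 3.137, 0.001]
force: [0.1, 0.5, -4.0]
finger_gap: 0.0331
gripper_force: 30.0
```

```bash
python3 - <<'E'
from look import *
to([.577,-.247,.212],np.pi)
viewer.capture('top');viewer.capture('side')
print([(np.round(d['xyz'],4).tolist(),round(d['score'],2)) for c in ['top','side'] for d in viewer.spot_point(c,'lid')])
E
```

```text
at [0.568  0.2647 0.2134] yaw 3.141 t 9.0 F [ 0.1  0.5 -4. ] gap 0.0331 q6 -1.26 -> shift [-0.0095 -0.5117  0.001 ] turn -0.001
[([0.562, 0.2664, 0.1801], 0.87), ([0.6609, -0.0065, -0.0038], 0.4), ([0.5657, 0.2643, 0.1754], 0.75)]
```

Lid is held, with a weight of about 3–4 N. Carrying it over to the mat.

>>> {"method": "step_arm", "body": {
  "motion": [
    [0,-0.03,0,0,0.85],
    [0,-0.07,0,0,0.85],
    [0,-0.11,0,0,0.85],
    [0,-0.15,0,0,0.85],
    [-0.005,-0.19,0,0,0.85],
    [-0.01,-0.23,0,0,0.85],
    [-0.01,-0.27,0,0,0.85],
    [-0.01,-0.3,0,0,0.85]
  ]
}}

```text
time_s: 10.0
position: [0.5762, -0.0376, 0.2097]
tool_rot: [-0.003, -3.14, 0.0]
force: [1.4, -0.0, -4.6]
finger_gap: 0.0332
gripper_force: 30.0
```

>>> {"method": "step_arm", "body": {
  "motion": [
    [0,-0.04,0,0,0.85],
    [0,-0.08,0,0,0.85],
    [0,-0.12,0,0,0.85],
    [0,-0.16,0,0,0.85],
    [0,-0.19,0,0,0.85],
    [0,-0.211,0,0,0.85],
    [0,-0.211,0,0,0.85]
  ]
}}

```text
time_s: 10.7
position: [0.5761, -0.2488, 0.2096]
tool_rot: [-0.006, -3.14, 0.0]
force: [0.4, 0.2, -4.1]
finger_gap: 0.0333
gripper_force: 30.0
```

```bash
python3 - <<'E'
from look import *
to([.577,-.248,.0415],np.pi)
viewer.capture('top');viewer.capture('side')
print([(np.round(d['xyz'],4).tolist(),round(d['score'],2)) for c in ['top','side'] for d in viewer.spot_point(c,'lid')])
E
```

```text
at [ 0.5761 -0.2488  0.2096] yaw 3.138 t 10.7 F [ 0.4  0.2 -4.1] gap 0.0333 q6 -2.1 -> shift [-0.0011  0.0009  0.1681] turn -0.004
[([0.5744, -0.2496, 0.1767], 0.77), ([0.5743, -0.2469, 0.1764], 0.72)]
```

>>> {"method": "step_arm", "body": {
  "motion": [
    [0,0,0.04,0,0.85],
    [0,0,0.08,0,0.85],
    [0,0,0.12,0,0.85],
    [0,0,0.145,0,0.85],
    [0,0,0.158,0,0.85],
    [0,0,0.164,0,0.85],
    [0,0,0.164,0,0.85]
  ]
}}

```text
time_s: 11.6
position: [0.5771, -0.2458, 0.0471]
tool_rot: [0.0, 3.141, -0.0]
force: [-0.6, 0.4, -3.4]
finger_gap: 0.0328
gripper_force: 30.0
```

>>> {"method": "step_arm", "body": {
  "motion": [
    [0,0,0.003,0,0.85],
    [0,0,0.006,0,0.85],
    [0,0,0.008,0,0.85],
    [0,0,0.008,0,0.85]
  ]
}}

```text
time_s: 12.0
position: [0.5766, -0.2462, 0.0388]
tool_rot: [0.001, 3.141, 0.0]
force: [0.5, -0.2, -3.8]
finger_gap: 0.0331
gripper_force: 30.0
```

>>> {"method": "step_arm", "body": {
  "motion": [
    [0,0,0.0015,0,0.85],
    [0,0,0.003,0,0.85],
    [0,0,0.003,0,0.85]
  ]
}}

```text
time_s: 12.3
position: [0.5769, -0.2465, 0.0378]
tool_rot: [0.001, 3.14, -0.001]
force: [-3.4, 1.1, 8.6]
finger_gap: 0.033
gripper_force: 30.0
```

>>> {"method": "step_arm", "body": {
  "motion": [
    [0,0,0,0,0.4],
    [0,0,0,0,0.3],
    [0,0,0,0,0.3],
    [0,0,-0.04,0,0.3],
    [0,0,-0.09,0,0.3],
    [0,0,-0.14,0,0.3],
    [0,0,-0.19,0,0.3],
    [0,0,-0.21,0,0.3]
  ]
}}

```text
time_s: 13.1
position: [0.5782, -0.247, 0.2518]
tool_rot: [0.001, 3.134, -0.007]
force: [-0.2, 0.9, 0.1]
finger_gap: 0.0641
gripper_force: 0.0
```

>>> {"method": "step_arm", "body": {
  "motion": [
    [0.16,0.3,0,0,0.4],
    [0.16,0.3,0,0,0.4],
    [0.16,0.3,0,0,0.4],
    [0.16,0.3,0,0,0.4],
    [0.16,0.3,0,0,0.4],
    [0.16,0.3,0,0,0.4],
    [0.16,0.3,0,0,0.4],
    [0.16,0.3,0,0,0.4]
  ]
}}

```text
time_s: 13.9
position: [0.4145, 0.0573, 0.2461]
tool_rot: [0.006, -3.141, -0.002]
force: [0.7, -0.0, -0.2]
finger_gap: 0.0549
gripper_force: 0.0
```

```bash
python3 - <<'E'
from look import *
snap('wrist','w4');snap('top','top2');
for c in ['wrist','top']:
  print(c,[(np.round(d['xyz'],4).tolist(),round(d['score'],2),proj(c,d['xyz']).tolist()) for d in viewer.spot_point(c,'hub0')])
print('lid',[(np.round(d['xyz'],4).tolist()) for d in viewer.spot_point('top','lid')])
for n in ['machine','bowl_rim','bowl_floor']: print(n,[(np.round(d['xyz'],4).tolist(),round(d['score'],2)) for d in viewer.spot_point('top',n)])
to([.434,.012,.04],np.pi)
E
```

```text
wrist [([0.4373, 0.0082, -0.0029], 0.9, [278.0, 225.0]), ([0.4522, 0.0994, -0.0002], 0.78, [355.0, 237.0])]
top [([0.675, -0.0056, 0.048], 0.47, [312.0, 197.0])]
lid [[0.5757, -0.243, 0.0018], [0.3329, -0.2054, -0.0024]]
machine [([0.6704, 0.5015, 0.0022], 0.85), ([0.3338, 0.232, 0.0014], 0.77), ([0.5628, 0.2689, -0.0026], 0.61)]
bowl_rim [([0.3326, 0.2361, 0.087], 0.93), ([0.5658, 0.2745, 0.1281], 0.7), ([0.6733, 0.5011, 0.0851], 0.64)]
bowl_floor [([0.6782, 0.5012, 0.0333], 0.82), ([0.5071, -0.0177, 0.0002], 0.75), ([0.566, 0.2694, 0.0495], 0.74)]
at [0.4173 0.0531 0.2455] yaw 3.139 t 14.3 F [ 0.1 -0.6 -0.7] gap 0.0554 q6 -1.62 -> shift [-0.0168 -0.0411  0.2055] turn -0.002
```

View pics/w4.png

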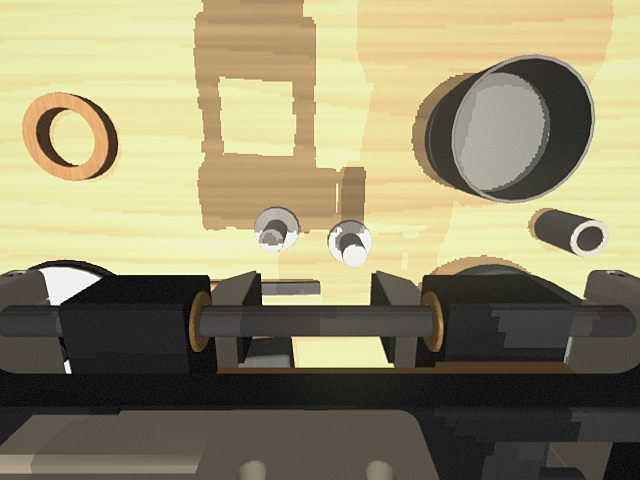

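View pics/top2.png

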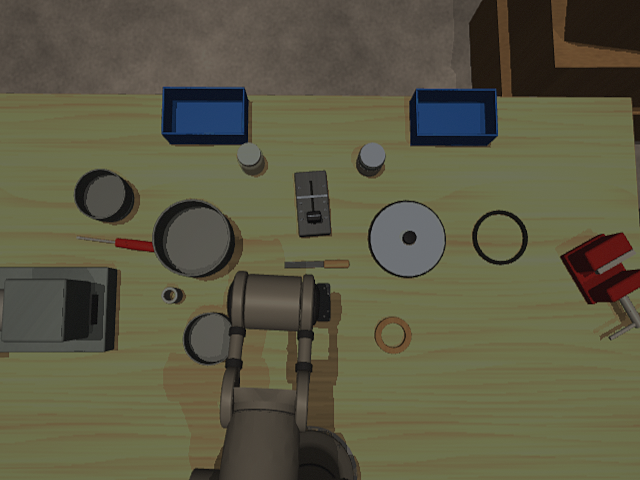

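The wrist view shows the hubs at (276,228) and (350,240). The top view shows the lid on the mat at (407,239), the slider back at (313,216) and the bowl open at (193,238). Next I'll grasp the hub at about (0.436, 0.010).

>>> {"method": "step_arm", "body": {
  "motion": [
    [-0.018,-0.043,0,0,0.4],
    [-0.018,-0.043,0.05,0,0.4],
    [-0.018,-0.043,0.1,0,0.4],
    [-0.018,-0.043,0.14,0,0.4],
    [-0.018,-0.043,0.18,0,0.4],
    [-0.018,-0.043,0.203,0,0.4],
    [-0.018,-0.043,0.203,0,0.4],
    [-0.018,-0.043,0.203,0,0.8]
  ]
}}

```text
time_s: 15.1
position: [0.4352, 0.0105, 0.0429]
tool_rot: [-0.002, -3.141, -0.0]
force: [-0.0, -1.2, 1.3]
finger_gap: 0.0509
gripper_force: 0.0
```

>>> {"method": "step_arm", "body": {
  "motion": [
    [0,0,0,0,0.9],
    [0,0,0,0,0.9],
    [0,0,0,0,0.9],
    [0,0,0,0,0.9],
    [0,0,0,0,0.9]
  ]
}}

```text
time_s: 15.6
position: [0.4355, 0.0109, 0.0437]
tool_rot: [0.001, 3.14, -0.0]
force: [-1.6, -0.4, 7.3]
finger_gap: 0.0254
gripper_force: 30.0
```

>>> {"method": "step_arm", "body": {
  "motion": [
    [0,0,-0.04,0,0.9],
    [0,0,-0.08,0,0.9],
    [0,0,-0.12,0,0.9],
    [0,0,-0.16,0,0.9],
    [0,0,-0.18,0,0.9],
    [-0.02,0.03,-0.18,0,0.9],
    [-0.04,0.06,-0.18,0,0.9],
    [-0.06,0.09,-0.18,0,0.9]
  ]
}}

```text
time_s: 16.4
position: [0.4954, 0.1019, 0.2232]
tool_rot: [0.002, 3.141, 0.0]
force: [-0.1, -0.1, -0.8]
finger_gap: 0.0256
gripper_force: 30.0
```

>>> {"method": "step_arm", "body": {
  "motion": [
    [-0.022,0.034,0,0,0.9],
    [-0.044,0.068,0,0,0.9],
    [-0.066,0.102,0,0,0.9],
    [-0.088,0.136,0,0,0.9],
    [-0.106,0.17,0,0,0.9],
    [-0.106,0.17,0,0,0.9]
  ]
}}

```text
time_s: 17.0
position: [0.6016, 0.2748, 0.2213]
tool_rot: [0.004, -3.141, -0.002]
force: [-0.7, -0.4, -0.8]
finger_gap: 0.0253
gripper_force: 30.0
```

```bash
python3 - <<'E'
from look import *
to([.603,.271,.098],np.pi)
viewer.capture('top')
for n in ['bowl_rim','bowl_floor','hub0']: print(n,[(np.round(d['xyz'],4).tolist(),round(d['score'],2)) for d in viewer.spot_point('top',n)])
E
```

```text
at [0.6016 0.2748 0.2213] yaw -3.139 t 17.0 F [-0.7 -0.4 -0.8] gap 0.0253 q6 -1.26 -> shift [-0.0014 -0.0039  0.1232] turn 0.003
bowl_rim [([0.5619, 0.272, 0.1278], 0.96), ([0.6729, 0.502, 0.0868], 0.64), ([0.33, 0.2322, 0.0885], 0.55)]
bowl_floor [([0.332, 0.2376, 0.032], 0.9), ([0.6739, 0.4999, 0.0336], 0.75), ([0.5656, 0.2699, 0.0513], 0.74)]
hub0 [([0.4491, 0.098, -0.0004], 0.87)]
```

>>> {"method": "step_arm", "body": {
  "motion": [
    [0,-0.004,0.03,0,0.9],
    [0,-0.004,0.06,0,0.9],
    [0,-0.004,0.09,0,0.9],
    [0,-0.004,0.11,0,0.9],
    [0,-0.004,0.12,0,0.9],
    [0,-0.004,0.123,0,0.9],
    [0,-0.004,0.123,0,0.9]
  ]
}}

```text
time_s: 17.9
position: [0.6014, 0.2665, 0.1006]
tool_rot: [0.002, 3.141, 0.001]
force: [-0.3, 0.1, -0.6]
finger_gap: 0.0255
gripper_force: 30.0
```

>>> {"method": "step_arm", "body": {
  "motion": [
    [0,0,0.002,0,0.9],
    [0,0,0.002,0,0.9]
  ]
}}

```text
time_s: 18.1
position: [0.6015, 0.2669, 0.0988]
tool_rot: [0.001, 3.14, 0.001]
force: [0.7, -0.3, -1.5]
finger_gap: 0.0255
gripper_force: 30.0
```

>>> {"method": "step_arm", "body": {
  "motion": [
    [0,0,0.002,0,0.9],
    [0,0,0.004,0,0.9],
    [0,0,0.004,0,0.9],
    [0,0,0.004,0,0.7],
    [0,0,0.004,0,0.4],
    [0,0,0.004,0,0.4],
    [0,0,0.004,0,0.4]
  ]
}}

```text
time_s: 18.8
position: [0.601, 0.2668, 0.0935]
tool_rot: [-0.001, -3.141, -0.0]
force: [0.3, 0.5, 1.3]
finger_gap: 0.0472
gripper_force: 0.0
```

>>> {"method": "step_arm", "body": {
  "motion": [
    [0,0,-0.03,0,0.4],
    [0,0,-0.07,0,0.4],
    [0,0,-0.11,0,0.4],
    [0,0,-0.13,0,0.4],
    [0.06,-0.05,-0.13,0,0.4],
    [0.1,-0.09,-0.13,0,0.4],
    [0.15,-0.13,-0.13,0,0.4],
    [0.15,-0.167,-0.13,0,0.4]
  ]
}}

```text
time_s: 19.6
position: [0.4615, 0.1241, 0.2237]
tool_rot: [0.002, -3.141, -0.0]
force: [0.8, -1.3, -0.3]
finger_gap: 0.0551
gripper_force: 0.0
```

```bash
python3 - <<'E'
from look import *
viewer.capture('wrist');viewer.capture('side')
print([(np.round(d['xyz'],4).tolist(),round(d['score'],2)) for c in ['wrist','side'] for d in viewer.spot_point(c,'hub0')])
to([.4515,.0995,.04],np.pi)
E
```

```text
[([0.4503, 0.1004, 0.0001], 0.75), ([0.602, 0.2653, 0.0516], 0.74), ([0.4538, 0.1007, 0.001], 0.6), ([0.5612, 0.481, 0.0003], 0.24)]
at [0.4643 0.1238 0.2244] yaw 3.139 t 19.8 F [0.3 1.  0.2] gap 0.0552 q6 -1.47 -> shift [ 0.013  -0.0244  0.1844] turn -0.003
```

>>> {"method": "step_arm", "body": {
  "motion": [
    [0.013,-0.024,0,0,0.4],
    [0.013,-0.024,0.02,0,0.4],
    [0.013,-0.024,0.05,0,0.4],
    [0.013,-0.024,0.08,0,0.4],
    [0.013,-0.024,0.1,0,0.4],
    [0.013,-0.024,0.1,0,0.4]
  ]
}}

```text
time_s: 20.4
position: [0.4504, 0.1012, 0.1213]
tool_rot: [0.0, -3.137, -0.0]
force: [-0.5, -0.8, -1.3]
finger_gap: 0.0552
gripper_force: 0.0
```

```bash
python3 - <<'E'
from look import *
to([.4515,.0995,.0415],np.pi)
E
```

```text
at [0.4504 0.1012 0.1213] yaw -3.141 t 20.4 F [-0.5 -0.8 -1.3] gap 0.0552 q6 -1.52 -> shift [-0.0015 -0.0017  0.0798] turn 0.0
```

>>> {"method": "step_arm", "body": {
  "motion": [
    [0,-0.001,0.03,0,0.4],
    [0,-0.001,0.06,0,0.4],
    [0,-0.001,0.078,0,0.4],
    [0,-0.001,0.078,0,0.4],
    [0,-0.001,0.078,0,0.9],
    [0,-0.001,0.078,0,0.9],
    [0,-0.001,0.078,0,0.9],
    [0,-0.001,0.078,0,0.9]
  ]
}}

```text
time_s: 21.2
position: [0.4518, 0.0994, 0.0467]
tool_rot: [0.001, 3.14, 0.0]
force: [-0.4, -1.7, 1.0]
finger_gap: 0.0279
gripper_force: 0.6
```

>>> {"method": "step_arm", "body": {
  "motion": [
    [0,0,0,0,0.9],
    [0,0,0,0,0.9],
    [0,0,0,0,0.9]
  ]
}}

```text
time_s: 21.5
position: [0.4517, 0.0994, 0.0465]
tool_rot: [0.001, 3.14, 0.0]
force: [-1.1, -0.5, 7.2]
finger_gap: 0.0255
gripper_force: 30.0
```

>>> {"method": "step_arm", "body": {
  "motion": [
    [0,0,-0.04,0,0.9],
    [0,0,-0.08,0,0.9],
    [0,0,-0.12,0,0.9],
    [0,0,-0.16,0,0.9],
    [0,0,-0.175,0,0.9],
    [-0.015,0.035,-0.175,0,0.9],
    [-0.03,0.07,-0.175,0,0.9],
    [-0.045,0.1,-0.175,0,0.9]
  ]
}}

```text
time_s: 22.3
position: [0.4963, 0.2007, 0.2208]
tool_rot: [-0.002, -3.141, -0.0]
force: [0.5, -0.4, -1.9]
finger_gap: 0.0253
gripper_force: 30.0
```

>>> {"method": "step_arm", "body": {
  "motion": [
    [-0.015,0.035,0,0,0.9],
    [-0.03,0.071,0,0,0.9],
    [-0.03,0.071,0,0,0.9],
    [-0.03,0.071,0.03,0,0.9],
    [-0.03,0.071,0.06,0,0.9],
    [-0.03,0.071,0.09,0,0.9],
    [-0.03,0.071,0.11,0,0.9],
    [-0.03,0.071,0.11,0,0.9]
  ]
}}

```text
time_s: 23.1
position: [0.5239, 0.2689, 0.1075]
tool_rot: [-0.002, -3.135, 0.004]
force: [-0.6, 0.8, -2.0]
finger_gap: 0.0254
gripper_force: 30.0
```

>>> {"method": "step_arm", "body": {
  "motion": [
    [0,0,0.004,0,0.9],
    [0,0,0.008,0,0.9],
    [0,0,0.011,0,0.9],
    [0,0,0.011,0,0.9],
    [0,0,0.011,0,0.7],
    [0,0,0.011,0,0.4],
    [0,0,0.011,0,0.4],
    [0,0,0.011,0,0.4]
  ]
}}

```text
time_s: 23.9
position: [0.5265, 0.2704, 0.1001]
tool_rot: [0.001, 3.141, 0.0]
force: [0.1, 0.6, -1.0]
finger_gap: 0.047
gripper_force: 0.0
```

>>> {"method": "step_arm", "body": {
  "motion": [
    [0,0,-0.03,0,0.4],
    [0,0,-0.07,0,0.4],
    [0,0,-0.11,0,0.4],
    [0,0,-0.15,0,0.4],
    [0,-0.05,-0.16,0,0.4],
    [0,-0.1,-0.16,0,0.3],
    [0,-0.15,-0.16,0,0.3],
    [0,-0.2,-0.16,0,0.3]
  ]
}}

```text
time_s: 24.7
position: [0.5258, 0.0696, 0.2602]
tool_rot: [0.0, 3.141, 0.0]
force: [0.5, -0.4, 0.5]
finger_gap: 0.064
gripper_force: 0.0
```

```bash
python3 - <<'E'
from look import *
snap('top','top3',(130,370,80,460),2);viewer.capture('side')
for c in ['top','side']:
  for n in ['hub0','lid','bowl_rim']:
    print(c,n,[(np.round(d['xyz'],4).tolist(),round(d['score'],2)) for d in viewer.spot_point(c,n)])
to([.545,-.245,.25],np.pi)
E
```

```text
top hub0 [([0.5244, 0.2711, 0.0514], 0.76), ([0.5995, 0.267, 0.0501], 0.6)]
top lid [([0.5422, -0.2256, 0.0015], 0.8)]
top bowl_rim [([0.5671, 0.2756, 0.1279], 0.95), ([0.331, 0.2347, 0.089], 0.77), ([0.6726, 0.4993, 0.0848], 0.74)]
side hub0 [([0.5288, 0.2718, 0.0498], 0.63), ([0.5984, 0.2681, 0.0516], 0.59)]
side lid [([0.5426, -0.2258, -0.0008], 0.69), ([0.5634, 0.4853, -0.0007], 0.24)]
side bowl_rim [([0.6711, 0.5005, 0.0867], 0.96), ([0.3338, 0.2323, 0.0886], 0.91), ([0.5646, 0.2703, 0.1279], 0.71)]
at [0.5261 0.0727 0.2597] yaw -3.14 t 25.1 F [-0.1 -0.5 -0.4] gap 0.064 q6 -1.58 -> shift [-0.0185 -0.3178  0.0096] turn 0.001
```

View pics/top3.png

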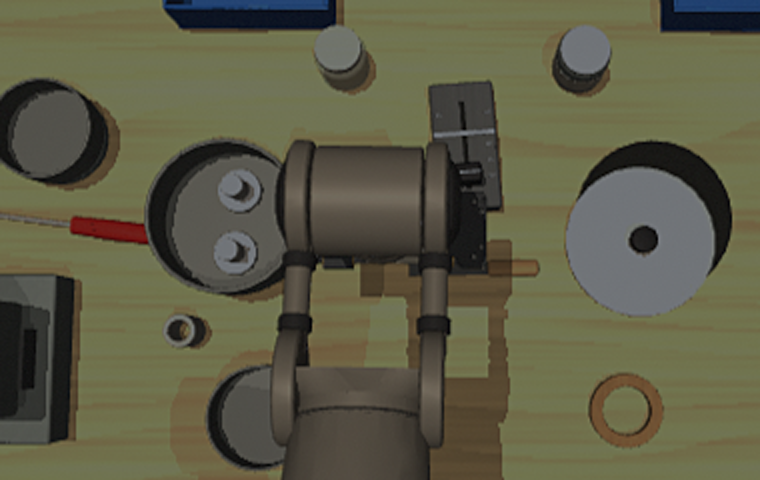

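Both hubs stand in the bowl at crop (238,190) and (236,252). The lid has been knocked aside, with its knob at crop (643,239), about (0.542, -0.226). I'll go there and remeasure.

>>> {"method": "step_arm", "body": {
  "motion": [
    [0.025,-0.298,0.0,0,0.3],
    [0.025,-0.298,0.0,0,0.3],
    [0.025,-0.298,0.0,0,0.3],
    [0.025,-0.298,0.0,0,0.3],
    [0.025,-0.298,0.0,0,0.3],
    [0.025,-0.298,0.0,0,0.3],
    [0.025,-0.298,0.05,0,0.3],
    [0.025,-0.298,0.1,0,0.3]
  ]
}}

```text
time_s: 25.9
position: [0.502, -0.2277, 0.1595]
tool_rot: [0.003, 3.138, -0.003]
force: [1.2, -0.1, -2.0]
finger_gap: 0.0643
gripper_force: 0.0
```

```bash
python3 - <<'E'
from look import *
snap('wrist','w5');viewer.capture('top')
for c in ['wrist','top']:print([(np.round(d['xyz'],4).tolist(),round(d['score'],2),proj('wrist',np.array(d['xyz'])+[0,0,.046]).tolist()) for d in viewer.spot_point(c,'lid')])
to([.542,-.226,.037],np.pi)
E
```

```text
[([0.5444, -0.2292, 0.002], 0.96, [311.0, 294.0])]
[([0.5423, -0.2277, 0.0028], 0.72, [314.0, 288.0])]
at [ 0.5015 -0.2258  0.1603] yaw -3.141 t 26.1 F [-0.3 -0.1  0.8] gap 0.0642 q6 -2.13 -> shift [-0.0405 -0.0003  0.1232] turn 0.001
```

View pics/w5.png

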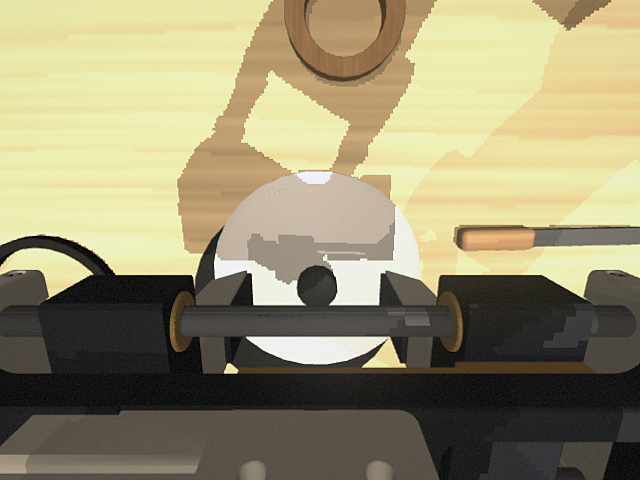

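The knob is at wrist px (317,286), about (0.541, -0.225), and the lid lies level on the mat. Grasping it.

>>> {"method": "step_arm", "body": {
  "motion": [
    [-0.04,0.001,0.0,0,0.3],
    [-0.04,0.001,0.04,0,0.3],
    [-0.04,0.001,0.08,0,0.3],
    [-0.04,0.001,0.11,0,0.3],
    [-0.04,0.001,0.121,0,0.3],
    [-0.04,0.001,0.121,0,0.7],
    [-0.04,0.001,0.121,0,0.8],
    [-0.04,0.001,0.121,0,0.85]
  ]
}}

```text
time_s: 26.9
position: [0.5424, -0.2264, 0.0412]
tool_rot: [0.001, 3.138, -0.003]
force: [-0.6, 0.8, 0.2]
finger_gap: 0.045
gripper_force: 0.0
```

>>> {"method": "step_arm", "body": {
  "motion": [
    [0,0,0,0,0.85],
    [0,0,0,0,0.85],
    [0,0,0,0,0.85]
  ]
}}

```text
time_s: 27.2
position: [0.5418, -0.2264, 0.0403]
tool_rot: [0.001, 3.139, -0.002]
force: [-1.7, 0.2, 6.1]
finger_gap: 0.0336
gripper_force: 30.0
```

>>> {"method": "step_arm", "body": {
  "motion": [
    [0,0,-0.01,0,0.9],
    [0,0,-0.03,0,0.9],
    [0,0,-0.06,0,0.9],
    [0,0,-0.1,0,0.9],
    [0,0,-0.14,0,0.9],
    [0,0,-0.18,0,0.9],
    [0,0.03,-0.18,0,0.9],
    [0,0.06,-0.18,0,0.9]
  ]
}}

```text
time_s: 28.0
position: [0.5408, -0.1656, 0.2202]
tool_rot: [0.004, 3.14, -0.001]
force: [1.1, 0.4, -4.7]
finger_gap: 0.0331
gripper_force: 30.0
```

>>> {"method": "step_arm", "body": {
  "motion": [
    [0,0.04,0,0,0.9],
    [0,0.08,0,0,0.9],
    [0,0.12,0,0,0.9],
    [0,0.16,0,0,0.9],
    [-0.01,0.2,0,0,0.9],
    [-0.02,0.24,0,0,0.9],
    [-0.024,0.28,0,0,0.9],
    [-0.024,0.32,0,0,0.9]
  ]
}}

```text
time_s: 28.8
position: [0.5648, 0.1558, 0.2186]
tool_rot: [-0.002, -3.14, 0.0]
force: [1.3, -1.1, -4.5]
finger_gap: 0.0335
gripper_force: 30.0
```

>>> {"method": "step_arm", "body": {
  "motion": [
    [0,0.04,0,0,0.9],
    [0,0.08,0,0,0.9],
    [0,0.105,0,0,0.9],
    [0,0.118,0,0,0.9],
    [0,0.118,0,0,0.9]
  ]
}}

```text
time_s: 29.3
position: [0.5646, 0.2733, 0.2184]
tool_rot: [0.002, -3.14, 0.0]
force: [-0.1, 0.1, -4.6]
finger_gap: 0.0331
gripper_force: 30.0
```

```bash
python3 - <<'E'
from look import *
to([.565,.272,.165],np.pi)
for i in range(2):
  viewer.capture('top');viewer.capture('side')
  print([(np.round(d['xyz'],4).tolist(),round(d['score'],2)) for c in ['top','side'] for d in viewer.spot_point(c,'lid')])
to([.565,.272,.165],np.pi)
E
```

```text
at [0.5646 0.2733 0.2184] yaw -3.14 t 29.3 F [-0.1  0.1 -4.6] gap 0.0331 q6 -1.24 -> shift [-0.0004 -0.0013  0.0534] turn 0.001
[([0.5663, 0.2713, 0.1825], 0.88), ([0.5705, 0.2734, 0.1819], 0.68)]
[([0.5672, 0.2698, 0.1809], 0.69), ([0.5691, 0.2714, 0.1813], 0.87)]
at [0.5655 0.2712 0.2189] yaw 3.139 t 29.7 F [ 0.9 -0.1 -4.2] gap 0.0335 q6 -1.24 -> shift [0.0005 0.0008 0.0539] turn -0.002
```

>>> {"method": "step_arm", "body": {
  "motion": [
    [0.002,0,0.02,0,0.9],
    [0.002,0,0.035,0,0.9],
    [0.002,0,0.044,0,0.9],
    [0.002,0,0.05,0,0.9],
    [0.002,0,0.054,0,0.9],
    [0.002,0,0.056,0,0.9],
    [0.002,0,0.056,0,0.9]
  ]
}}

```text
time_s: 30.4
position: [0.5634, 0.2723, 0.163]
tool_rot: [0.001, 3.141, 0.0]
force: [0.1, 0.2, -4.2]
finger_gap: 0.0332
gripper_force: 30.0
```

>>> {"method": "step_arm", "body": {
  "motion": [
    [0,0,0.002,0,0.9],
    [0,0,0.004,0,0.9],
    [0,0,0.004,0,0.9]
  ]
}}

```text
time_s: 30.7
position: [0.5633, 0.2723, 0.1587]
tool_rot: [-0.001, -3.142, -0.0]
force: [0.2, -1.1, -3.2]
finger_gap: 0.0331
gripper_force: 30.0
```

>>> {"method": "step_arm", "body": {
  "motion": [
    [0,0,0.001,0,0.9],
    [0,0,0.002,0,0.9],
    [0,0,0.002,0,0.9]
  ]
}}

```text
time_s: 31.0
position: [0.5634, 0.2723, 0.1584]
tool_rot: [0.001, 3.14, 0.001]
force: [-4.0, -0.9, 5.6]
finger_gap: 0.0332
gripper_force: 30.0
```

It made contact at the expected seated height (TCP 0.158). Releasing, then checking.

>>> {"method": "step_arm", "body": {
  "motion": [
    [0,0,0,0,0.5],
    [0,0,0,0,0.3],
    [0,0,0,0,0.3],
    [0,0,-0.03,0,0.3],
    [0,0,-0.08,0,0.3],
    [0,0,-0.1,0,0.3],
    [0,-0.05,-0.1,0,0.3],
    [0,-0.1,-0.1,0,0.3]
  ]
}}

```text
time_s: 31.8
position: [0.5633, 0.1722, 0.2575]
tool_rot: [-0.004, 3.139, 0.001]
force: [1.2, 0.0, -1.0]
finger_gap: 0.0645
gripper_force: 0.0
```

>>> {"method": "step_arm", "body": {
  "motion": [
    [-0.055,-0.18,0,-0.082,0.3],
    [-0.055,-0.18,0,-0.082,0.3],
    [-0.055,-0.18,0,-0.082,0.3],
    [-0.055,-0.18,0,-0.082,0.3],
    [-0.055,-0.18,0,-0.082,0.3],
    [-0.055,-0.18,0,-0.082,0.3]
  ]
}}

```text
time_s: 32.4
position: [0.6181, -0.0086, 0.2564]
tool_rot: [0.124, -3.139, -0.001]
force: [1.0, 0.3, -0.2]
finger_gap: 0.0643
gripper_force: 0.0
```

```bash
python3 - <<'E'
from look import *
to([.6228,-.0095,.068],np.pi+.081)
snap('side','side2',(270,420,210,390),4);snap('top','t4')
print([(np.round(d['xyz'],4).tolist(),round(d['score'],2)) for c in ['top','side'] for d in viewer.spot_point(c,'lid')])
print([(np.round(d['xyz'],4).tolist(),round(d['score'],2)) for c in ['top','side'] for d in viewer.spot_point(c,'fader_top')])
E
```

```text
at [ 0.6181 -0.0086  0.2564] yaw -3.062 t 32.4 F [ 1.   0.3 -0.2] gap 0.0643 q6 -1.79 -> shift [-0.0047 -0.0014  0.1883] turn -0.002
[([0.6612, -0.0081, -0.003], 0.52), ([0.4363, 0.3357, 0.0028], 0.17), ([0.5671, 0.2723, 0.1188], 0.59)]
[([0.6225, -0.0118, 0.0868], 0.49), ([0.6249, -0.0118, 0.0865], 0.77), ([0.4305, 0.3331, 0.0012], 0.35)]
```

View pics/side2.png

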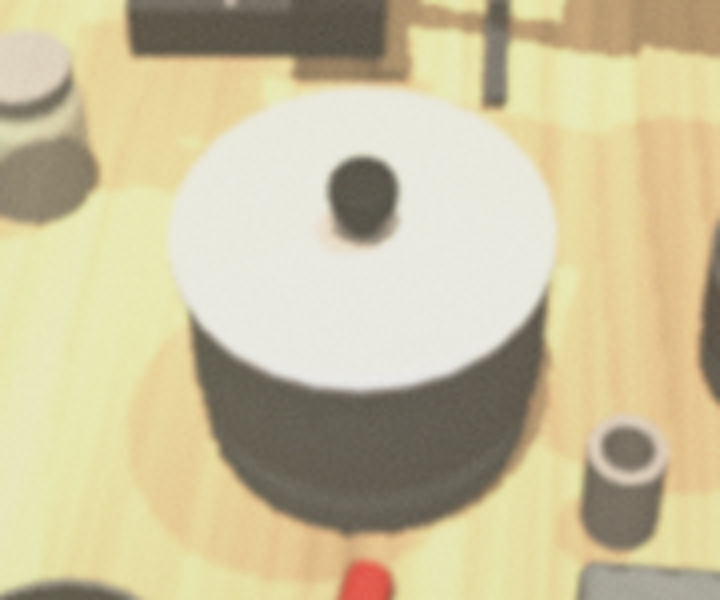

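The lid sits flush and centred (plate at crop (365,240)). Now the slider.

>>> {"method": "step_arm", "body": {
  "motion": [
    [-0.005,-0.002,0.04,0,0.3],
    [-0.005,-0.002,0.09,0,0.3],
    [-0.005,-0.002,0.13,0,0.3],
    [-0.005,-0.002,0.165,0,0.3],
    [-0.005,-0.002,0.185,0,0.3],
    [-0.005,-0.002,0.185,0,0.6],
    [-0.005,-0.002,0.185,0,0.7],
    [-0.005,-0.002,0.185,0,0.8]
  ]
}}

```text
time_s: 33.5
position: [0.6244, -0.0092, 0.0737]
tool_rot: [-0.128, 3.136, -0.001]
force: [-0.0, -0.3, -0.2]
finger_gap: 0.0448
gripper_force: 0.0
```

>>> {"method": "step_arm", "body": {
  "motion": [
    [0,0,0,0,0.8],
    [0,0,0,0,0.8],
    [0,0,0,0,0.8]
  ]
}}

```text
time_s: 33.8
position: [0.6242, -0.0098, 0.0735]
tool_rot: [-0.127, 3.136, -0.001]
force: [-0.5, -1.3, 6.4]
finger_gap: 0.0341
gripper_force: 30.0
```

>>> {"method": "step_arm", "body": {
  "motion": [
    [-0.01,0,0,0,0.8],
    [-0.02,0,0,0,0.8],
    [-0.03,0,0,0,0.8],
    [-0.04,0,0,0,0.8],
    [-0.05,0,0,0,0.8],
    [-0.055,0,0,0,0.8],
    [-0.055,0,0,0,0.8],
    [-0.055,0,0,0,0.8]
  ]
}}

```text
time_s: 34.6
position: [0.6795, -0.0053, 0.0735]
tool_rot: [-0.127, 3.135, -0.001]
force: [2.6, -1.1, 5.3]
finger_gap: 0.034
gripper_force: 30.0
```

```bash
python3 -c "
from look import *
to([.6242+.055*np.cos(.081),-.0098+.055*np.sin(.081),.0735])"
```

```text
at [ 0.6795 -0.0053  0.0735] yaw -3.061 t 34.6 F [ 2.6 -1.1  5.3] gap 0.034 q6 -1.77 -> shift [ 0.0005 -0.     -0.    ] turn 0
```

Slider moved 55.4 mm. Releasing, lifting clear and verifying.

>>> {"method": "step_arm", "body": {
  "motion": [
    [0,0,0,0,0.6],
    [0,0,0,0,0.4],
    [0,0,0,0,0.3],
    [0,0,0,0,0.3],
    [0,0,-0.05,0,0.3],
    [0,0,-0.1,0,0.3],
    [0,0,-0.147,0,0.3],
    [0.04,0,-0.147,0,0.3]
  ]
}}

```text
time_s: 35.4
position: [0.6459, -0.0089, 0.2283]
tool_rot: [-0.128, 3.117, -0.005]
force: [1.0, -0.7, 0.7]
finger_gap: 0.0644
gripper_force: 0.0
```

>>> {"method": "step_arm", "body": {
  "motion": [
    [0,0,0,0,0.3],
    [0,0,0,0,0.3]
  ]
}}

```text
time_s: 35.6
position: [0.6373, -0.0081, 0.2188]
tool_rot: [0.127, -3.138, -0.0]
force: [0.7, 0.5, 0.1]
finger_gap: 0.0643
gripper_force: 0.0
```

```bash
python3 - <<'E'
from look import *
to([.64,-.009,.22])
snap('wrist','w6c',(225,305,260,370),6)
print([(n,np.round(d['xyz'],4).tolist(),round(d['score'],2)) for n in ['fader_top','speed_mark'] for d in viewer.spot_point('wrist',n)])
viewer.capture('side');print([(np.round(d['xyz'],4).tolist(),round(d['score'],2)) for d in viewer.spot_point('side','lid')])
E
```

```text
at [ 0.6373 -0.0081  0.2188] yaw -3.061 t 35.6 F [0.7 0.5 0.1] gap 0.0643 q6 -1.78 -> shift [-0.0026 -0.0011 -0.0012] turn 0
[('fader_top', [0.6776, -0.007, 0.0876], 0.82), ('speed_mark', [0.6779, -0.0087, 0.0448], 0.68)]
[([0.5744, -0.2504, 0.0], 0.7), ([0.5652, 0.2704, 0.1212], 0.68)]
```

View pics/w6c.png

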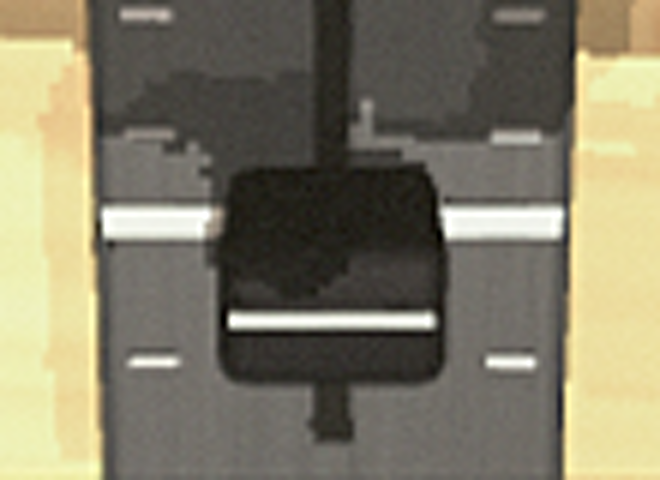

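```bash
python3 -c "
from look import *
print(back('wrist',(315.3,262),.045),back('wrist',(315.3,278.4),.0865))"
```

```text
[ 0.67873128 -0.00601833  0.045     ] [ 0.67940056 -0.00588181  0.0865    ]
```

The slider is on the mark to within 1 mm, the lid is seated, and both hubs are inside. The robot is clear, so I'm handing in.

```bash
python3 -c "
from plant import bot
print(bot.hand_in())"
```

```text
the job is handed in; nothing more can be done
None
```

I handed the job in at about 36 s of the 210 s: slider off first, lid laid on the mat, both hubs put in the large bowl, lid back on flush, and slider pushed forward to within 1 mm of the thick white line.

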